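# Switch on the kitchen radio and click its dial to the marked station

## Task

Switch the kitchen radio on by pushing its power button right in with a fingertip and letting it spring out, then turn the big knurled dial by pressing lightly on its face and stroking it round with the fingertip until it clicks into rest with its pointer line at the bar mark. Work gently: do not lift, tip or shove the radio along, leave the small volume knob as it is set, and do not disturb the other things on the worktop. Finish with the hand clear of the radio.

Things in the scene. Friction and masses are not known exactly. Their poses are not given: they have to be found in the camera images.
- radio: Kitchen radio, a loose 2 kg wooden box on rubber feet: 136 mm deep (its x), 220 mm wide (its y), grey deck on top 95 mm above the worktop. Origin: centre of its underside; x points from its slatted grille front to its back, y to its left, z up. Seen from the front, the dial is at the right of the deck, the button at the front left, the volume knob at the back left.
- dial_face (a point): Centre of the big dial's flat top face, on its upright axis at (0, -45) mm in the radio's frame, 107 mm above the worktop. Aluminium disc, 100 mm diameter, knurled rim, 12 mm tall. Sprung: pressed anywhere it sinks without tilting, up to 5 mm at 2.5 N per mm, and still turns freely. A fingertip pressed in 2 to 4 mm, 30 mm from the axis, drags it round by friction (about 0.6).
- dial (a joint): Angle of the big dial in rad, growing anticlockwise seen from above; at 0 (and every 6.283) its pointer line stands at the bar mark. It turns without end stops both ways and has 8 click positions, 0.785 rad apart, into which a spring pulls it from up to about half a step away. The torque to leave a click is about 0.035 N m. It starts one to four clicks from the bar mark.
- pointer_tip (a point): Outer end of the dial's pointer line, a black line 30 mm long and 5 mm wide on the dial's face, 46 mm from the axis; turns with the dial.
- bar_mark (a point): Centre of the bar mark, a black bar 11 mm long and 5 mm wide, flat on the deck just outside the dial at the side of the radio's front, 59.5 mm from the dial's axis, level with the deck (95 mm above the worktop). The other seven click positions have small round dots.
- power_top (a point): Centre of the top of the round power button, 22 mm in diameter, standing 10 mm proud (105 mm above the worktop), in a low metal collar on the deck at (-36, 66) mm in the radio's frame. It is pushed straight down.
- power (a joint): Travel of the power button in m: 0 out, 0.005 fully in, where its spring pushes back with 5 N; it switches the radio on at 0.004 and springs out again when let go.
- volume_top (a point): Centre of the top of the small volume knob, 30 mm in diameter, 14 mm tall, on the deck at (34, 66) mm in the radio's frame.
- volume (a joint): Angle of the volume knob in rad; starts at 0; to be left alone.
- mug: White mug, 82 mm wide, 94 mm tall, to the right of the radio near the front edge; to be left alone. Origin: centre of its underside.
- apple: Apple, 77 mm, to the left of the radio; to be left alone. Origin: centre of its underside.
- spice_jar: Spice jar, 41 mm wide, 105 mm tall, to the front left; to be left alone. Origin: centre of its underside.
- garlic_bulb: Garlic bulb, 60 mm, behind the radio; to be left alone. Origin: centre of its underside.
- fish_tin: Flat tin, 63 by 105 mm, 26 mm tall, behind the radio to the right; to be left alone. Origin: centre of its underside.
- spoon: Teaspoon, 138 mm long, lying along the front edge of the worktop; to be left alone. Origin: centre of its underside.

How it is judged:
On the way, in this order (a step that is already met when the one before it is completed fails the run):
1. the power button is pushed right in (4 mm or more) (value of joint power above 0.004 m).
2. the dial is in the click position with its pointer at the bar mark ((value of joint dial between -6.4332 and -6.1332 rad or value of joint dial between -0.15 and 0.15 rad or value of joint dial between 6.1332 and 6.4332 rad or value of joint dial between 12.4164 and 12.7164 rad)), for 0.2 s.
At the end, for the whole second after the job is handed in: The dial rests with its pointer at the bar mark (within 0.12 rad), the power button is out again, the volume knob is within 0.2 rad of where it was set, and the radio stands level within 25 mm of where it stood ((value of joint dial between -6.4032 and -6.1632 rad or value of joint dial between -0.12 and 0.12 rad or value of joint dial between 6.1632 and 6.4032 rad or value of joint dial between 12.4464 and 12.6864 rad) and velocity of joint dial between -0.1 and 0.1 rad/s and value of joint power below 0.0015 m and not (value of joint volume above 0.2 rad or value of joint volume below -0.2 rad) and distance of radio from where it was at the start of the episode below 0.025 m and angle between radio's own z axis and vertical below 0.05 rad and linear speed of radio below 0.02 m/s); the robot touches nothing.
It fails at once if the radio is lifted, tipped or shoved along (8 mm up, 0.1 rad, 25 mm) (height (world z) of radio above 0.008 m or angle between radio's own z axis and vertical above 0.1 rad or distance of radio from where it was at the start of the episode above 0.025 m).
It fails at once if the radio is pressed with more than 40 N (contact force between the fingers and radio above 40 N).
It fails at once if the volume knob is turned (0.2 rad) (value of joint volume above 0.2 rad or value of joint volume below -0.2 rad).
It fails at once if another thing on the worktop is disturbed (moved 20 mm) (distance of any of mug, apple, spice_jar, garlic_bulb, fish_tin, spoon from where it was at the start of the episode above 0.02 m).
It also fails if it takes over 48 s, if anything falls off the work surface, if the arm or the gripper's body presses on something with over 40 N, if the wrist force passes 120 N, or if a joint passes its speed limit or range.

## Robot

A 6-joint arm with a two-finger parallel gripper is mounted at the origin on a cart in front of the work surface, level with it; the furniture and walls round the work are solid. World frame = base frame: x ahead of the robot, y to its left, z up, the work surface at z = 0. Lengths are in m, angles in rad, forces in N, time in s.
With the tool pointing down it reaches from about 0.35 to 0.925 m from the base axis. Payload 6.4 kg.
Tool frame: the origin (TCP) lies on the centre line of the jaws, within the pads' length; the fingertips stand 11 mm ahead of it and the grasp point (between the pads) lies 8 mm behind it; z points along the fingers, y is the line along which they close (so a half turn about z gives the same grasp; the last joint's range is limited). The gripper opens to 94 mm and grips with 3 to 60 N. Pads are 16 mm wide; open, the fingers measure 119 mm over their backs; the gripper's body (75 mm by 177 mm) begins 78 mm behind the grasp point.
Start: joints at [0.973, 0.245, 1.558, -0, 1.339, -0.174], TCP at [0.267, 0.593, 0.216] pointing down, gripper open.
Joint ranges: [-3.13, 3.13], [-1.02, 2.26], [0.13, 2.54], [-0.95, 4.09], [0.21, 2.88], [-2.74, 2.74]. Speed limits (rad/s): [2.57, 2.57, 3.14, 3.14, 3.14, 3.14].

## Interface

Orientations are given as a unit quaternion [w, x, y, z].
In Python, from plant import manip gives the robot as it stands.
- The arm moves only by the tool send_rows, never from a script. Its argument "commands" is a list of rows, each a list of 7 numbers: the shift along the tool's x, y, z in mm, then the turn, a rotation vector about the tool's x, y, z in rad, then the closure, from -1 (fully open) to 1 (shut). A call has 1 to 8 rows; each row shifts and turns the commanded pose from where the row before left it, along the tool's axes as they then stand; what a row does not reach is not made up. A row lasts 1/8 s, in which the tool goes at most 62.5 mm and 10.7 degrees, less where a joint would pass 70% of its speed; a pose out of reach is approached as far as the arm can. A call with a gripper value outside its range is refused whole. The fingers move at their own pace and stop on an object; "grip_force" is the grip in N (left out, the last holds). Time passes only in rows, so rows that do not move let the fingers close. It gives the time, the measured TCP pose, the force, the opening and the grip force at its end, in the units of the state.
- manip.read_state(): the state, without advancing time (a new reading comes with each control period).
- manip.snapshot(name): name is "scene" or "top"; returns (picture, depth): 384x512x3 uint8, red, green, blue; 384x512 float32, m along the optical axis (not along the pixel's ray), 0 where there is no reading.
- manip.get_calibration(name): a dict with "vertical_fov" (degrees; the focal length in pixels is half the picture's height over the tangent of half this angle, whatever the lens; pixels are square), "cx", "cy" (the principal point, pixels), "D" ([k1, k2, p1, p2, k3] as OpenCV has them; the pictures are not rectified), "T" (4x4, takes a point from camera to world coordinates). Camera axes: x right, y up, looking along -z (the intrinsics and any distortion apply to the point x, -y, -z); pixel columns grow to the right and rows downward; lengths in m; the calibration is good to about 2 mm. A picture is of the moment at which its call begins. get_calibration takes no time and is no camera call.
- manip.finish_job(): hands the job in; it is judged then, once.
The state is a dict: "time_s": time; "q": joint angles; "dq": joint speeds; "tau": joint torques, N m; "ee_pos": TCP position; "orientation": TCP orientation; "contact_force": force on the tool from outside, world axes, zero at the start; "ft_torque": the same for the moment, N m; "grip_width": finger opening in m; "grip_force": force on a finger pad.
Only numpy, scipy, OpenCV 4.12 (cv2) and the standard library are available. Lean on these libraries where they do the work, as an engineer would, in place of code of your own. Each camera call takes 0.05 s, during which the arm holds its last target. There are 200 camera calls.

## Working session

There is one attempt and no reset: what is moved stays moved. The work goes in short steps, Python scripts to look and compute and a tool call to move; the robot and the scene stay as the last step left them, time stands still between calls to the robot, and variables do not carry over. Pictures are saved under pics/ and viewed, at most 10 in all, crops included, and the job is handed in when it is done.

Besides the shell and the picture viewer there is one more tool, called after ">>>" as name(argument=value, ...), one argument or row to a line, values as JSON. send_rows: Moves the arm, as the interface text tells. Its arguments: {"type":"object","properties":{"commands":{"type":"array","items":{"type":"array","items":{"type":"number"}}},"grip_force":{"type":"number"}},"required":["commands"]}

```bash
mkdir -p pics; ls; cat > h.py <<'E'
import numpy as np, cv2
from plant import manip
def cal(n):
    c=manip.get_calibration(n); f=192/np.tan(np.radians(c["vertical_fov"])/2)
    return np.array([[f,0,c["cx"]],[0,f,c["cy"]],[0,0,1.]]),np.array(c["D"],float),np.array(c["T"])
def onplane(n,px,z):
    K,D,T=cal(n); u=cv2.undistortPoints(np.array(px,float).reshape(-1,1,2),K,D).reshape(-1,2)
    d=np.c_[u[:,0],-u[:,1],-np.ones(len(u))]@T[:3,:3].T; o=T[:3,3]
    return o+d*((z-o[2])/d[:,2])[:,None]
def proj(n,P):
    K,D,T=cal(n); p=(np.array(P,float).reshape(-1,3)-T[:3,3])@T[:3,:3]
    return cv2.projectPoints(p*[1,-1,-1],np.zeros(3),np.zeros(3),K,D)[0].reshape(-1,2)
E
python3 - <<'E'
from h import *
for n in("scene","top"):
    a,d=manip.snapshot(n); np.savez(f"{n}0.npz",a=a,d=d)
    cv2.imwrite(f"pics/{n}0.png",cv2.resize(a[:,:,::-1],(800,600)))
    print(n,cal(n)[2].round(3).tolist(),cal(n)[0][0,0])
s=manip.read_state();print(s)
E
```

```text
pics
scene [[0.707, 0.471, -0.527, 0.093], [-0.707, 0.446, -0.549, -0.482], [-0.023, 0.761, 0.648, 0.692], [0.0, 0.0, 0.0, 1.0]] 384.0729506558628
top [[0.014, 0.987, -0.159, 0.368], [-1.0, 0.013, -0.008, 0.032], [-0.006, 0.159, 0.987, 1.368], [0.0, 0.0, 0.0, 1.0]] 485.8130685811327
{'time_s': 0.1, 'q': array([ 9.72915515e-01,  2.45731331e-01,  1.55884044e+00, -2.73714019e-05,
        1.33866437e+00, -1.74108945e-01]), 'dq': array([-0.00036523, -0.00195934, -0.00130908, -0.00015235, -0.00014779,
       -0.00055963]), 'tau': array([ 3.33611833e-04, -4.16912842e+01, -3.15526628e+01,  6.87218760e-02,
        3.09800974e-02, -7.62332661e-05]), 'ee_pos': array([0.26700574, 0.59208708, 0.21549155]), 'orientation': array([-2.97034534e-04,  2.10300869e-01,  9.77636368e-01, -7.66296449e-04]), 'contact_force': array([-0.0823206 , -0.15020873,  0.39135914]), 'ft_torque': array([ 0.0096377 ,  0.00387666, -0.00258227]), 'grip_force': 0.0, 'grip_width': 0.09398295590635053}
```

View pics/top0.png

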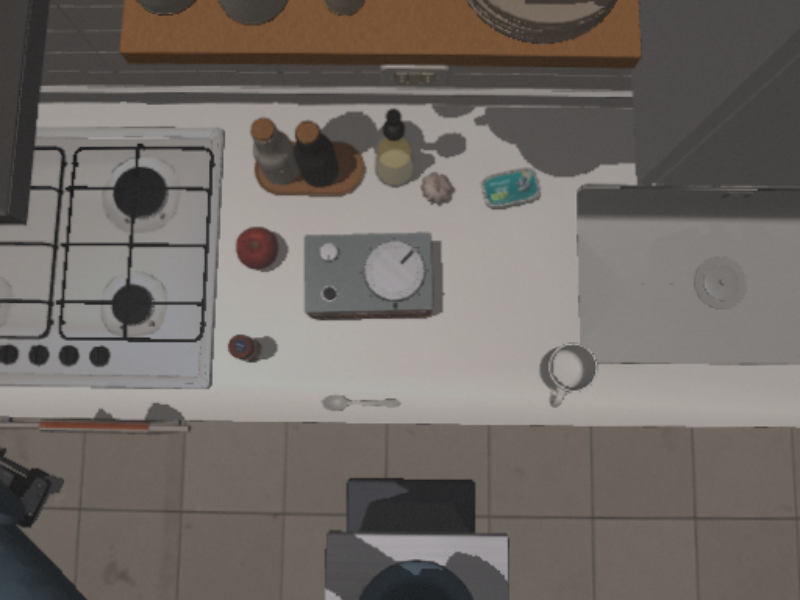

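View pics/scene0.png

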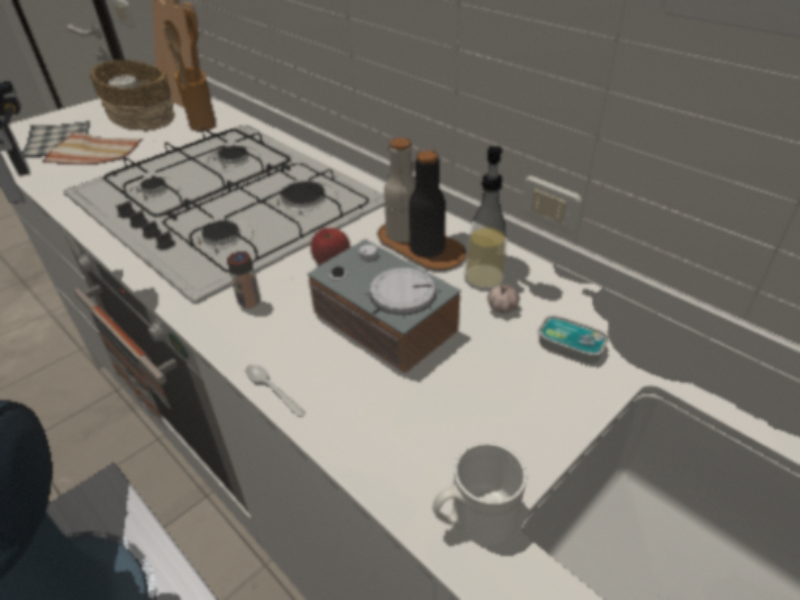

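The top view shows the radio with its front facing the robot. In its pixels the dial is at (395,270) with the pointer up and to the right, the button at (329,294) and the volume knob at (329,252). Next I'll measure these.

```bash
python3 - <<'E'
from h import *
a=np.load("top0.npz")["a"]
s=.64
g=cv2.cvtColor(a,cv2.COLOR_RGB2GRAY); hsv=cv2.cvtColor(a,cv2.COLOR_RGB2HSV)
x0,y0,x1,y1=185,140,290,215
# dial: bright blob inside radio
m=np.zeros_like(g); m[152:196,228:276]=(g[152:196,228:276]>140)*255
c=max(cv2.findContours(m,0,2)[0],key=cv2.contourArea); c=cv2.convexHull(c); e=cv2.fitEllipse(c); print("dial",e)
C=onplane("top",[e[0]],.107)[0]; print(C.round(4), "dia", np.ptp(onplane("top",c,.107),axis=0))
print(g[150:200:2,222:282:2])
# deck: greyish-green
print(hsv[175,205],hsv[160,225],g[175,205])
im=cv2.resize(a[y0:y1,x0:x1,::-1],None,fx=7.6,fy=7.6,interpolation=cv2.INTER_NEAREST)
cv2.imwrite("pics/crop.png",im)
b=g[180:196,202:220]; ys,xs=np.where(b<60); print("btn px",xs.mean()+202,ys.mean()+180,len(xs)); B=onplane("top",[[xs.mean()+202,ys.mean()+180]],.105);print(B)
E
```

```text
dial ((251.84254455566406, 172.64805603027344), (35.60676574707031, 36.10346221923828), 44.58967971801758)
[0.5971 0.0458 0.107 ] dia [0.0941469  0.09511696 0.        ]
[[117 117 110 111 110 110 109 103 104 104 105 105 106 105 102 105 103 105
  106 105 101 101 104 104 104 104 102 147 162 161]
 [ 99  97  98 101  99 101 102 100 100  99 100 100 101 102 101  87 102 101
  102 101 103 102 100 103 102 102 102 137 161 161]
 [ 99 102 101  99 102 100  99 101 100 101 100 100 101  96 126 121 127 108
  103 100 101 103 103 103 103 103 104  92 107 105]
 [ 99 100  99 100 100 100 102 102 100 102 100 122 138 139 141 144 145 144
  142 121  93 104 104 104 101 103 104  76  85  85]
 [101 100  99 100  99 101 102  88 102 103 138 145 139 141 139 136 143 142
  145 145 143  92  90  89 100 102 104  76  87  86]
 [102 102 100 101 101 102  99  98 115 142 148 149 147 147 146 147 148 148
  151 147 124  95 103 101 102 104 103  76  86  87]
 [101 101 101 101 103 101 100  97 144 142 141 151 154 149 146 148 147 148
  151 130  52 122 140 101 101 103 102  83  84  84]
 [100 102 102 103 101 102 106 135 142 143 148 150 152 15
[... 1610 characters left out ...]
  75  86 123 154 154 155 155 147
  108  93  89 100 101 102 104 101 101  89  85  88]
 [104 106 106 106 105 105 104 104 103 102 105 100  92  71  76  72  67  60
   87  96 103 102 101 102 102 103 102  90  86  86]
 [107 106 107 106 105 106 106 106 103 103 104 103 106 104 106  64  85 102
  105 102 103 102 103 102 101 102 103  89  86  88]
 [106 105 106 105 104 107 108 106 105 104 104 104 104 102 104  61  82 103
  101 102 103 103 101 100 101 105 104  90  87  87]
 [107 106 104 105 103 104 104 100 100  95  94  95  93  87  81  77  77  78
   78  77  74  69  71  70  71  71  71  72  86  88]]
[ 90   5 104] [ 90   3 102] 103
btn px 210.5897435897436 187.69230769230768 39
[[0.55578133 0.15378154 0.105     ]]
```

View pics/crop.png

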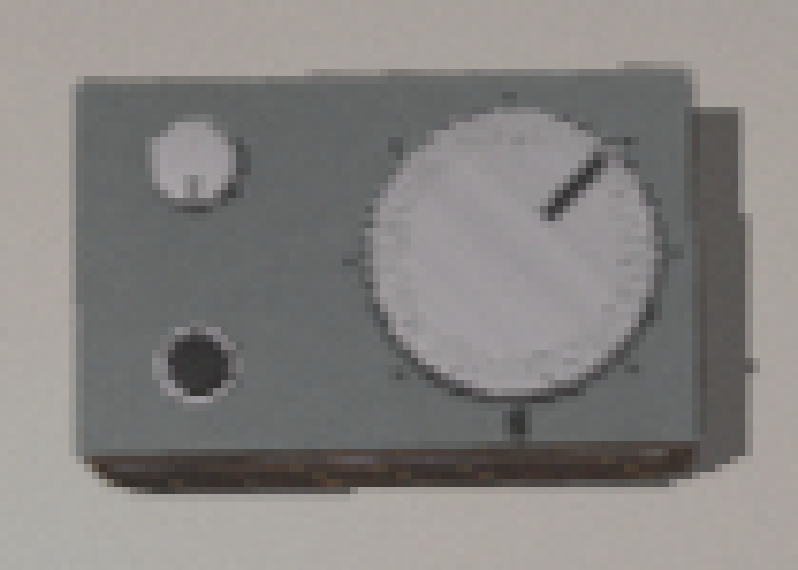

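The crop shows the pointer at up-right and the bar mark at the bottom of the dial, crop pixel (517,422). So the dial is at about +135°, and I need three clicks clockwise. I'll refine the pose using the deck corners.

```bash
python3 - <<'E'
from h import *
o=np.array([185,140])
f=lambda p:np.array(p)/7.6+o-.5
R=[];W=[]
def add(px,z,r): W.append(onplane("top",[px],z)[0,:2]); R.append(r)
for p,r in zip([(75,80),(693,69),(697,442),(79,455)],[(68,110),(68,-110),(-68,-110),(-68,110)]): add(f(p),.095,r)
add((251.84,172.65),.107,(0,-45)); add((210.59,187.69),.105,(-36,66)); add(f((517,422)),.095,(-59.5,-45)); add(f((193,163)),.109,(34,66))
R=np.array(R)/1000.;W=np.array(W)
Rc=R-R.mean(0);Wc=W-W.mean(0);U,S,V=np.linalg.svd(Rc.T@Wc);M=(U@V)
t=W.mean(0)-R.mean(0)@M
print("yaw deg",np.degrees(np.arctan2(M[0,1],M[0,0])),"radio",t); print(((R@M+t-W)*1000).round(1))
for n,r in [("dial",(0,-.045)),("btn",(-.036,.066))]: print(n,np.array(r)@M+t)
p=onplane("top",[f((550,215)),f((602,158))],.107)[:,:2]; d=p[1]-p[0]; print("ptr",p,np.degrees(np.arctan2(*d[::-1])), "len",np.linalg.norm(d))
s=manip.read_state();print(s["ee_pos"])
E
```

```text
yaw deg 2.0307874749628083 radio [0.5956109  0.09006886]
[[ 0.7  1.1]
 [ 1.7 -0.4]
 [-1.4 -2.9]
 [-1.8  2.2]
 [ 0.2 -0.7]
 [ 1.5  1. ]
 [-1.4 -0.3]
 [ 0.5 -0. ]]
dial [0.59720554 0.04509712]
btn [0.5572947  0.15475169]
ptr [[0.6102692  0.03272095]
 [0.63072611 0.01486194]] -41.121140514000814 len 0.027155651234779
[0.26700574 0.59208708 0.21549155]
```

>>> send_rows(
  commands=[
    [0,0,0,0,0,-0.14,1],
    [0,0,0,0,0,-0.14,1],
    [0,0,0,0,0,-0.144,1],
  ],
  grip_force=20,
)

```text
time_s: 0.48
ee_pos: [0.2671, 0.5922, 0.2158]
orientation: [-0.0, -0.002, 1.0, -0.0]
contact_force: [0.2, -0.1, -0.1]
grip_width: 0.0671
grip_force: 0.0
```

>>> send_rows(
  commands=[
    [-29,-43.7,0,0,0,0,1],
    [-29,-43.7,0,0,0,0,1],
    [-29,-43.7,0,0,0,0,1],
    [-29,-43.7,0,0,0,0,1],
    [-29,-43.7,0,0,0,0,1],
    [-29,-43.7,0,0,0,0,1],
    [-29,-43.7,0,0,0,0,1],
    [-29,-43.7,0,0,0,0,1],
  ],
)

```text
time_s: 1.48
ee_pos: [0.4998, 0.2414, 0.2161]
orientation: [-0.0, -0.0, 1.0, -0.0]
contact_force: [0.6, 0.7, 0.2]
grip_width: 0.0005
grip_force: 0.0
```

>>> send_rows(
  commands=[
    [-29,-43.7,0,0,0,0,1],
    [-29,-43.7,0,0,0,0,1],
    [0,0,30,0,0,0,1],
    [0,0,30,0,0,0,1],
    [0,0,0,0,0,0,1],
  ],
)

```text
time_s: 2.1
ee_pos: [0.5552, 0.1552, 0.1535]
orientation: [-0.003, 0.0, 1.0, -0.0]
contact_force: [0.2, 0.4, 0.9]
grip_width: 0.0004
grip_force: 0.0
```

```bash
python3 - <<'E'
from h import *
a,_=manip.snapshot("scene"); b,_=manip.snapshot("top")
s=manip.read_state(); print(s["ee_pos"],s["contact_force"])
tip=s["ee_pos"]-[0,0,.011]
for P in (tip,[.5573,.1548,.105],[.5972,.0451,.107]): print(proj("scene",P),proj("top",P))
A=cv2.resize(a[130:260,170:320,::-1],(600,520)); B=cv2.resize(b[140:215,180:290,::-1],(200,136))
cv2.imwrite("pics/near.png",A)
E
```

```text
[0.5575592  0.15569835 0.1570096 ] [-1.42217463  0.24674869 -0.08505236]
[[213.79301213 158.82326237]] [[208.37369547 184.60023872]]
[[215.53658358 172.27660068]] [[210.21947569 187.11655548]]
[[257.14965391 183.10171686]] [[252.11188543 172.59601247]]
```

View pics/near.png

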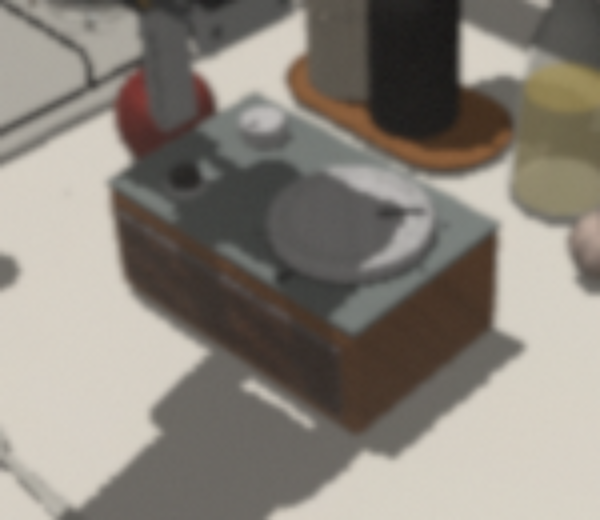

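The near view shows the fingertip at scene pixel (212,161) and the button at (216,174). Both are within 2–3 px of where I predicted, so I'll press.

>>> send_rows(
  commands=[
    [0,0,20,0,0,0,1],
    [0,0,15,0,0,0,1],
    [0,0,3,0,0,0,1],
    [0,0,2,0,0,0,1],
    [0,0,2,0,0,0,1],
    [0,0,0,0,0,0,1],
    [0,0,0,0,0,0,1],
  ],
)

```text
time_s: 3.08
ee_pos: [0.5576, 0.1556, 0.1149]
orientation: [0.0, -0.0, 1.0, 0.0]
contact_force: [-0.1, -0.8, 1.8]
grip_width: 0.0001
grip_force: 0.9
```

>>> send_rows(
  commands=[
    [0,0,2,0,0,0,1],
    [0,0,1.5,0,0,0,1],
    [0,0,0,0,0,0,1],
    [0,0,0,0,0,0,1],
  ],
)

```text
time_s: 3.58
ee_pos: [0.5577, 0.1556, 0.1113]
orientation: [0.0, -0.0, 1.0, 0.0]
contact_force: [-0.9, 0.6, 4.5]
grip_width: -0.0002
grip_force: 2.4
```

Tip at 100.3 mm with 4.5 N. I'll go in a little further until it bottoms out.

>>> send_rows(
  commands=[
    [0,0,1,0,0,0,1],
    [0,0,0,0,0,0,1],
  ],
)

```text
time_s: 3.82
ee_pos: [0.5577, 0.1557, 0.1111]
orientation: [0.0, -0.0, 1.0, 0.0]
contact_force: [-3.1, -0.9, 9.5]
grip_width: 0.0003
grip_force: 4.8
```

>>> send_rows(
  commands=[
    [0,0,0.5,0,0,0,1],
    [0,0,0.5,0,0,0,1],
    [0,0,0,0,0,0,1],
  ],
)

```text
time_s: 4.2
ee_pos: [0.5578, 0.1557, 0.1109]
orientation: [0.0, -0.0, 1.0, -0.0]
contact_force: [-5.6, -0.5, 14.2]
grip_width: 0.0003
grip_force: 7.2
```

It's bottomed out: the force is climbing while the tip stays put at about 100 mm. Now I'll lift off and go above the dial's start point, 30 mm from the axis.

>>> send_rows(
  commands=[
    [0,0,-10,0,0,0,1],
    [0,0,-30,0,0,0,1],
    [-33.5,-50,0,0,0,0,1],
    [-33.5,-50,0,0,0,0,1],
    [0,-22,0,0,0,0,1],
    [0,0,0,0,0,0,1],
    [0,0,0,0,0,0,1],
  ],
)

```text
time_s: 5.08
ee_pos: [0.6235, 0.0348, 0.1485]
orientation: [-0.001, -0.001, 1.0, 0.0]
contact_force: [0.5, 0.4, -0.7]
grip_width: 0.0006
grip_force: 0.0
```

>>> send_rows(
  commands=[
    [0,0,20,0,0,0,1],
    [0,0,8,0,0,0,1],
    [0,0,3,0,0,0,1],
    [0,0,2,0,0,0,1],
    [0,0,0,0,0,0,1],
    [0,0,0,0,0,0,1],
  ],
)

```text
time_s: 5.82
ee_pos: [0.6247, 0.0337, 0.1166]
orientation: [0.0, -0.0, 1.0, 0.0]
contact_force: [-2.2, 2.4, 4.4]
grip_width: 0.0005
grip_force: 2.1
```

>>> send_rows(
  commands=[
    [0,0,2,0,0,0,1],
    [2.1,-4.2,0,0,0,0,1],
    [2.8,-3.8,0,0,0,0,1],
    [3.3,-3.3,0,0,0,0,1],
    [3.8,-2.8,0,0,0,0,1],
    [4.2,-2.1,0,0,0,0,1],
    [4.5,-1.5,0,0,0,0,1],
    [4.65,-0.7,0,0,0,0,1],
  ],
)

```text
time_s: 6.82
ee_pos: [0.6015, 0.0144, 0.1159]
orientation: [0.003, 0.0, 1.0, -0.001]
contact_force: [0.8, 0.5, 6.7]
grip_width: 0.0004
grip_force: 2.9
```

>>> send_rows(
  commands=[
    [4.7,0,0,0,0,0,1],
    [4.65,0.7,0,0,0,0,1],
    [4.5,1.5,0,0,0,0,1],
    [4.2,2.1,0,0,0,0,1],
    [3.8,2.8,0,0,0,0,1],
    [3.3,3.3,0,0,0,0,1],
    [2.8,3.8,0,0,0,0,1],
    [2.1,4.2,0,0,0,0,1],
  ],
)

```text
time_s: 7.82
ee_pos: [0.5711, 0.0326, 0.1158]
orientation: [0.003, 0.0, 1.0, -0.001]
contact_force: [0.3, -1.6, 5.7]
grip_width: 0.0002
grip_force: 3.1
```

>>> send_rows(
  commands=[
    [0,0,0,0,0,0,1],
    [0,0,-8,0,0,0,1],
    [0,0,-40,0,0,0,1],
    [50,0,-20,0,0,0,1],
    [60,0,0,0,0,0,1],
    [60,0,0,0,0,0,1],
    [0,0,0,0,0,0,1],
  ],
)

```text
time_s: 8.7
ee_pos: [0.3953, 0.0339, 0.1806]
orientation: [-0.0, 0.0, 1.0, -0.0]
contact_force: [0.4, 0.4, -0.4]
grip_width: 0.0004
grip_force: 0.0
```

```bash
python3 - <<'E'
from h import *
a,_=manip.snapshot("scene"); b,_=manip.snapshot("top")
A=cv2.resize(a[130:260,170:320,::-1],(400,346)); B=cv2.resize(b[140:215,180:290,::-1],(400,273))
cv2.imwrite("pics/after.png",np.hstack([A,cv2.copyMakeBorder(B,0,73,0,0,0)]))
print(manip.read_state()["ee_pos"])
E
```

```text
[0.39931142 0.03325628 0.1824412 ]
```

View pics/after.png

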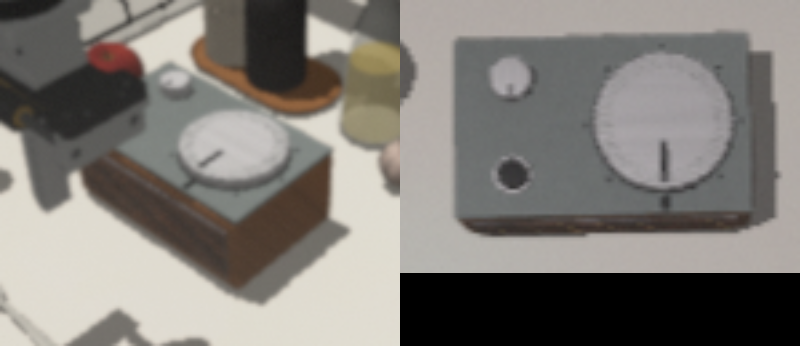

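The pointer, in the right panel at (664,160), is lined up with the bar mark at (665,202). The radio hasn't moved, the button is out and the hand is clear.

```bash
python3 -c "
from plant import manip
print(manip.finish_job())"
```

```text
the job is handed in; nothing more can be done
None
```

I handed the job in: the power button went fully in (about 5 mm) and sprang out, the dial turned three clicks clockwise so its pointer sits at the bar mark, and the hand finished clear of the radio; the hand-in returned no verdict.

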